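# Pin a test coupon into the tensile stage and wind it up to the preload index

## Task

Take the longer of the two loose flat steel coupons (strips with a hole at each end) and lower it over the two upright pins of the tensile stage until it lies flat on both seats. Then turn the black knob clockwise to take up the slack and tension the coupon until the pointer of the sprung arm lines up with the steel index clip on the scale, to within 3 mm, and let go; never let the pointer run more than 8 mm past the index, which would overstrain the gauge. Set the coupon down gently (less than 35 N on either pin or seat), and leave the index, the shorter coupon, the pencil and the jar where they are.

Things in the scene. Friction and masses are not known exactly. Their poses are not given: they have to be found in the camera images.
- stage: Tensile stage fixed to the bench, 92 x 262 mm. Origin on the bench below its middle, z up, y along it from the knob end (-y) to the sprung arm (+y). At x = 0 stand the knob's axis (y = -114 mm), the drive pin (y about -28) and the gauge pin (y = 62). Scale and pointer reach to x = -105 mm. Apart from pins and knob nothing is above 48 mm; under the seated coupon's waist nothing above 36 mm.
- crosshead: Grey block 66 x 32 mm, its top 40 mm above the bench, that carries the drive pin on two rods. Turning the knob clockwise draws it along the stage's -y, away from the gauge pin. Origin on the bench under the drive pin; axes as the stage's.
- load_arm: Sprung arm on an upright pivot: the gauge pin is 25 mm from the pivot, the dark pointer's tip 110 mm on the same side. Origin on the bench under the pivot, z up, x from tip to pivot. At rest it lies on a stop, square to the stage. The coupon's pull swings it anticlockwise from above, the tip along the stage's -y, 4.4 times as far as the pin. It leaves its stop at 5 N; 12 to 16 N at the index.
- drive_pin (a point): Upright steel pin, 8 mm in diameter, on the crosshead. The point lies on its axis at seat level, 44 mm above the bench, where a round seat 22 mm across surrounds it. The pin rises 16 mm over the seat (top 60 mm above the bench); its uppermost 6 mm taper to a nose 4 mm across.
- gauge_pin (a point): The same kind of pin and seat (8 mm pin, seat 44 mm above the bench, pin 16 mm high) on the sprung arm. The point lies on its axis at seat level.
- knob_grip (a point): Black round ribbed knob, 40 mm in diameter, on an upright axis, 64 to 93 mm above the bench. The point lies on its axis 80 mm above the bench, a good height to grip. Under it is a neck 20 mm across; the grey gear housing's top is 17 mm below the knob's underside.
- knob (a joint): Angle of the knob in rad, growing clockwise seen from above, which draws the drive pin away from the gauge pin. It stays where it is left (self-locking; turning takes 0.1 to 0.2 N m). It takes roughly 2 to 3.5 rad in all, so several grasps: first the holes' slack, with the pointer at rest, then the arm deflects, the pointer's tip by less than 20 mm per rad of knob.
- pointer_tip (a point): Tip of the dark pointer, 110 mm from the arm's pivot, 37 mm above the bench, just over the white scale. The point's axes are the arm's.
- index_mark (a point): Nose of the dark steel index clip (6 mm wide, brass screw) on the rim of the white scale, 110 mm from the arm's pivot, 37 mm above the bench; its place differs from run to run. x points to the arm's pivot, y along the scale. Pointer tip at positive y in this frame: not there yet; zero: in line; negative: past it.
- coupon_center (a point): Longer coupon: flat dark steel dog-bone 118 mm long, 6 mm thick, tabs 28 x 28 mm, waist 12 mm wide (straight over 30 mm), about 100 g, lying on the bench. The point is its middle, half-way up (3 mm over its underside; 47 mm above the bench when seated); y along its length, z up. Either end may go to either pin.
- coupon_hole1 (a point): Middle of the round hole, 12 mm in diameter, in the longer coupon's +y tab, 45 mm from its middle, half-way up.
- coupon_hole2 (a point): Middle of the equal hole in its -y tab, 45 mm from its middle; the holes are 90 mm apart.
- spare_center (a point): Middle of the shorter coupon, not to be used: the same shape but 90 mm long, its holes 62 mm apart. The two coupons may lie either way round.
- pencil_center (a point): Middle of a green pencil, 123 mm long, lying on the bench to the left of the stage.
- jar_center (a point): Middle of an amber jar with a white cap, 45 mm in diameter and 55 mm high, standing to the left of the stage.
Mind the look-alikes: they are no part of the job. What is shaped like the part that bears coupon_center but orange is not meant.

How it is judged:
On the way:
1. the longer coupon lies flat on both seats with a pin through each hole, the pointer still short of the index (height (world z) of coupon_center between 0.0453 and 0.0487 m and angle between coupon_center's own z axis and vertical below 0.04 rad and ((horizontal distance between coupon_hole1 and gauge_pin below 0.0035 m and horizontal distance between coupon_hole2 and drive_pin below 0.0035 m) or (horizontal distance between coupon_hole2 and gauge_pin below 0.0035 m and horizontal distance between coupon_hole1 and drive_pin below 0.0035 m)) and y of pointer_tip in the frame of index_mark above 0.008 m), for 0.2 s.
At the end, for the whole second after the job is handed in: The longer coupon lies flat on both seats (its middle 47 mm above the bench within 1.7 mm, level within 0.04 rad) with a pin through each hole (hole and pin axes within 3.5 mm), and its tension holds the sprung arm at rest with the pointer's tip within 3 mm of the index, measured along the scale (height (world z) of coupon_center between 0.0453 and 0.0487 m and angle between coupon_center's own z axis and vertical below 0.04 rad and ((horizontal distance between coupon_hole1 and gauge_pin below 0.0035 m and horizontal distance between coupon_hole2 and drive_pin below 0.0035 m) or (horizontal distance between coupon_hole2 and gauge_pin below 0.0035 m and horizontal distance between coupon_hole1 and drive_pin below 0.0035 m)) and y of pointer_tip in the frame of index_mark between -0.003 and 0.003 m and angular speed of load_arm below 0.03 rad/s and linear speed of crosshead below 0.003 m/s); the robot touches nothing.
It fails at once if the pointer runs more than 8 mm past the index (y of pointer_tip in the frame of index_mark below -0.008 m).
It fails at once if the coupon is forced against the drive pin or its seat with more than 35 N (contact force between coupon and crosshead above 35 N).
It fails at once if the coupon is forced against the gauge pin or its seat with more than 35 N (contact force between coupon and load_arm above 35 N).
It fails at once if the index clip is shifted by more than 3 mm (distance of index_mark from where it was at the start of the episode above 0.003 m).
It fails at once if the shorter coupon, the pencil or the jar is moved by more than 20 mm (distance of any of spare_center, pencil_center, jar_center from where it was at the start of the episode above 0.02 m).
It also fails if it takes over 64 s, if anything falls off the work surface, if the arm or the gripper's body presses on something with over 40 N, if the wrist force passes 120 N, or if a joint passes its speed limit or range.

## Robot

A 6-joint arm with a two-finger parallel gripper is mounted at the origin on a cart in front of the work surface, level with it; the furniture and walls round the work are solid. World frame = base frame: x ahead of the robot, y to its left, z up, the work surface at z = 0. Lengths are in m, angles in rad, forces in N, time in s.
With the tool pointing down it reaches from about 0.3 to 0.875 m from the base axis. Payload 6.4 kg.
Tool frame: the origin (TCP) lies between the finger pads; the fingertips stand 19 mm ahead of it and the grasp point (between the pads) is the TCP; z points along the fingers, y is the direction in which the jaws open and shut (so a half turn about z gives the same grasp; the last joint's range is limited). The gripper opens to 85 mm and grips with 20 to 120 N. Pads are 22 mm wide; open, the fingers measure 114 mm over their backs; the gripper's body (76 mm by 85 mm) begins 54 mm behind the grasp point. The pads swing forward as they close: fully open they stand 13 mm farther back than shut.
Start: joints at [1.143, 0.181, 1.607, -0, 1.354, -0.206], TCP at [0.126, 0.561, 0.217] pointing down, gripper open.
Joint ranges: [-2.99, 2.99], [-0.89, 2.07], [0.3, 2.58], [-1.14, 4.28], [0, 2.63], [-3.12, 3.12]. Speed limits (rad/s): [2.57, 2.57, 3.01, 3.14, 3.14, 3.14].

## Interface

Orientations are given as a unit quaternion [w, x, y, z].
In Python, from bench import * gives the robot as it stands.
- The arm moves only by the tool apply_moves, never from a script. Its argument "moves" is a list that holds one entry, the list of rows, each a list of 7 numbers: the shift along the tool's x, y, z in cm, then the turn, a rotation vector about the tool's x, y, z in rad, then the opening, from 0 (shut) to 1 (fully open). A call has 1 to 8 rows; each row is the pose to reach, as a shift and turn from the pose commanded when the call began, along the tool's axes at that moment; what a row does not reach only later rows make up. A row lasts 1/10 s, in which the tool goes at most 50 mm and 8.59 degrees, less where a joint would pass 70% of its speed; a pose out of reach is approached as far as the arm can. A call with a gripper value outside its range is refused whole. The fingers move at their own pace and stop on an object; the grip force is fixed at half the most. Time passes only in rows, so rows that repeat a pose let the fingers close. It gives the time, the measured TCP pose, the force and the opening at its end, in the units of the state.
- get_obs(): the state, without advancing time (a new reading comes with each control period).
- camera(name): name is "scene" or "top" or "wrist"; returns the picture (400x640x3 uint8, red, green, blue); there is no depth.
- get_calibration(name): a dict with "vertical_fov" (degrees; the focal length in pixels is half the picture's height over the tangent of half this angle, whatever the lens; pixels are square), "cx", "cy" (the principal point, pixels), "k1" (the pictures are not rectified: a ray, as slopes to the right and down, at radius r is drawn at 1 + k1 r^2 times it, then the intrinsics apply), "R" (3x3) and "t" (3): a world point X has camera coordinates R X + t. Camera axes: x right, y down, z forward; pixel columns grow to the right and rows downward; lengths in m; the calibration is good to about 2 mm. A picture is of the moment at which its call begins: read the wrist's pose just before it. get_calibration takes no time and is no camera call; for the wrist camera it gives the pose at the moment of the call.
- hand_in(): hands the job in, once; it reports no verdict.
The state is a dict: "time_s": time; "q": joint angles; "dq": joint speeds; "joint_efforts": joint torques, N m; "eef_pos": TCP position; "eef_rot": TCP orientation; "wrist_force": force on the tool from outside, world axes, zero at the start; "torque": the same for the moment, N m; "opening": opening from 0.0 (shut) to 1.0 (fully open).
Only numpy, scipy, OpenCV 4.12 (cv2) and the standard library are available. Lean on these libraries where they do the work, as an engineer would, in place of code of your own. Each camera call takes 0.05 s, during which the arm holds its last target. There are 200 camera calls.

## Working session

There is one attempt and no reset: what is moved stays moved. The work goes in short steps, Python scripts to look and compute and a tool call to move; the robot and the scene stay as the last step left them, time stands still between calls to the robot, and variables do not carry over. Pictures are saved under pics/ and viewed, about 8 in all and at most 12, crops included, and the job is handed in when it is done.

Besides the shell and the picture viewer there is one more tool, called after "Request:" by a JSON object that holds its "api" and its "payload", one argument or row to a line. apply_moves: Moves the arm, as the interface text tells. Its arguments: {"type":"object","properties":{"moves":{"type":"array","items":{"type":"array","items":{"type":"array","items":{"type":"number"}}}}},"required":["moves"]}

```bash
mkdir -p pics; ls
cat > h.py <<'E'
from bench import *
import numpy as np, cv2
from scipy.spatial.transform import Rotation as R
def cal(name):
    c=get_calibration(name); f=200/np.tan(np.radians(c["vertical_fov"])/2)
    return c,f
def ray(c,px):
    f=200/np.tan(np.radians(c["vertical_fov"])/2)
    d=np.array([(px[0]-c["cx"])/f,(px[1]-c["cy"])/f]); u=d.copy()
    for _ in range(30): u=d/(1+c["k1"]*(u@u))
    Rm=np.array(c["R"]); t=np.array(c["t"])
    return -Rm.T@t, Rm.T@np.array([u[0],u[1],1])
def p2w(c,px,z):
    o,d=ray(c,px); return o+d*(z-o[2])/d[2]
def w2p(c,X):
    f=200/np.tan(np.radians(c["vertical_fov"])/2)
    p=np.array(c["R"])@np.array(X)+np.array(c["t"]); u=p[:2]/p[2]
    u=u*(1+c["k1"]*(u@u)); return np.array([c["cx"],c["cy"]])+f*u
def save(name,img): cv2.imwrite("pics/"+name,cv2.cvtColor(img,cv2.COLOR_RGB2BGR))
def crop(img,x0,y0,x1,y1,s): return cv2.resize(img[y0:y1,x0:x1],None,fx=s,fy=s,interpolation=cv2.INTER_CUBIC)
def tcp():
    o=get_obs(); q=o["eef_rot"]; return np.array(o["eef_pos"]),R.from_quat([q[1],q[2],q[3],q[0]])
def shift(target): # cm in tool axes
    p,r=tcp(); return r.inv().apply(np.array(target)-p)*100
E
python3 - <<'E'
from h import *
o=get_obs();print(o)
a=camera("top");b=camera("scene");w=camera("wrist")
np.save("top0.npy",a);np.save("scene0.npy",b)
save("top0.png",a);save("sw0.png",np.vstack([cv2.resize(b,(480,300)),cv2.resize(w,(480,300))]))
for n in("top","scene","wrist"):print(n,get_calibration(n))
E
```

```text
pics
{'time_s': 0.0, 'q': array([ 1.14265686e+00,  1.81545347e-01,  1.60798033e+00,  7.71822204e-06,
        1.35382487e+00, -2.06282071e-01]), 'dq': array([-0.00039887,  0.00075443,  0.0008966 ,  0.00139431,  0.00065324,
       -0.00055531]), 'joint_efforts': array([ 2.06272394e-03, -4.44872618e+01, -3.51338160e+01, -1.16607239e-04,
        8.94107478e-03, -3.40337533e-05]), 'eef_pos': array([0.12625258, 0.56038372, 0.21649514]), 'eef_rot': array([-2.77738173e-04,  1.10702123e-01,  9.93853242e-01, -8.33917640e-04]), 'wrist_force': array([ 0.44747838, -0.07643199, -0.03681114]), 'torque': array([-0.03216607, -0.01757596,  0.01839443]), 'opening': 1.0019971263993634}
top {'vertical_fov': 55.0999569845748, 'cx': 317.21300009878604, 'cy': 199.23606070892464, 'k1': -0.04731917599460141, 'R': array([[ 0.01912915, -0.99926569, -0.03319875],
       [-0.99733909, -0.01673491, -0.07095547],
       [ 0.07034779,  0.03446773, -0.99692686]]), 't': array([0.01862263, 0.56555468, 1.02334533])}
scene {'vertical_fov': 48.35798805864794, 'cx': 322.1387803556347, 'cy': 202.88067608626048, 'k1': 0.007105021310089328, 'R': array([[ 0.59763582, -0.801722  ,  0.00855891],
       [-0.54481054, -0.41390931, -0.72928771],
       [ 0.58822861,  0.43118548, -0.68415362]]), 't': array([-0.31630478,  0.37320713,  0.78551792])}
wrist {'vertical_fov': 60.184498338054425, 'cx': 319.2854543493867, 'cy': 200.55136765965437, 'k1': -0.02235746940433583, 'R': array([[ 2.20042135e-01,  9.75490352e-01, -1.78932002e-04],
       [ 9.30429755e-01, -2.09822668e-01,  3.00457849e-01],
       [ 2.93056189e-01, -6.62798703e-02, -9.53795077e-01]]), 't': array([-0.57405841, -0.03882898,  0.37963065])}
```

View pics/top0.png

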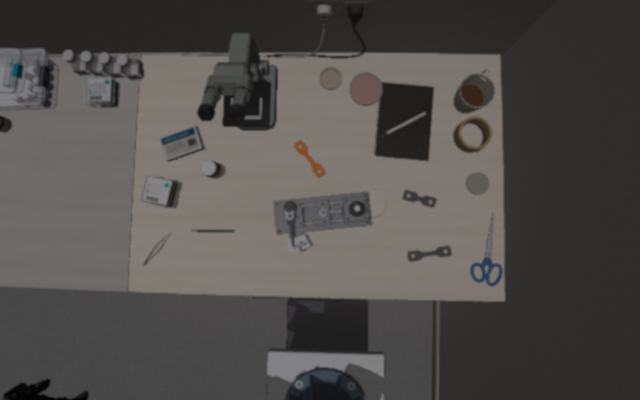

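View pics/sw0.png

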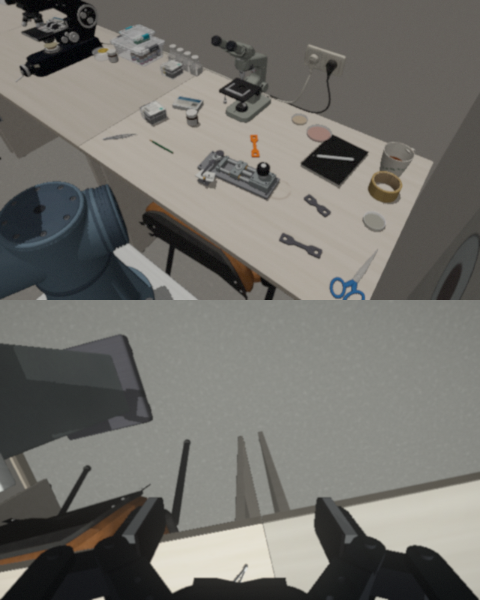

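The top view shows three dog-bones: dark at (429,254), which is about 43 px and the longest; dark at (419,199), about 32 px and the shorter one; and orange at (310,159), which isn't meant. The knob is at (357,209) and the arm and scale are near (292,215–243). I'll check these in an enlarged crop.

Run:
```python
from h import *
a=np.load("top0.npy");a=np.clip(a.astype(float)*1.6,0,255).astype(np.uint8)
save("c0.png",crop(a,262,180,462,270,4))
c=get_calibration("top")
for p in((429,254),(419,199),(357,209),(292,210)):print(p,p2w(c,p,0.005),p2w(c,p,0.09))
```

```text
(429, 254) [ 0.42188498 -0.27800736  0.005     ] [ 0.42750512 -0.25620826  0.09      ]
(419, 199) [ 0.57156137 -0.25049004  0.005     ] [ 0.56513309 -0.23090598  0.09      ]
(357, 209) [ 0.5411407  -0.08065751  0.005     ] [ 0.53716118 -0.07474436  0.09      ]
(292, 210) [0.53522486 0.09845616 0.005     ] [0.53172155 0.08995131 0.09      ]
```

View pics/c0.png

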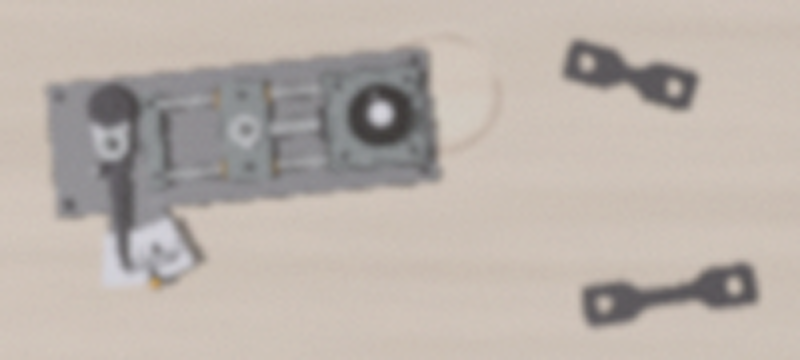

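The crop confirms the candidates. The dark dog-bone with holes at crop (605,304) and (736,286) is the longer one; the one at (587,62)/(676,89) is shorter. The drive pin is at (245,130), the gauge pin at (112,145) and the knob at (380,114). The pointer tip is near (127,268) and the index clip near (157,282), with its brass screw. Next I compute positions and the approach.

Run:
```python
from h import *
c=get_calibration("top")
P=lambda u,v,z:p2w(c,(262+(u+.5)/4-.5,180+(v+.5)/4-.5),z)
h1=P(605,304,.006);h2=P(736,286,.006);m=(h1+h2)/2
s1=P(587,62,.006);s2=P(676,89,.006)
print("long",h1,h2,np.linalg.norm(h1-h2),m,np.degrees(np.arctan2(*(h1-h2)[[1,0]])),"short",np.linalg.norm(s1-s2))
k=P(380,114,.093);d=P(245,130,.055);g=P(112,145,.055)
print("knob",k,"drive",d,"gauge",g,np.linalg.norm(k-d),np.linalg.norm(d-g),np.degrees(np.arctan2(*(g-k)[[1,0]])))
p,r=tcp()
for t in([.35,.40,.25],[.47,.1,.25],[.45,-.12,.25],[m[0],m[1],.2]):print(t,shift(t))
```

```text
long [ 0.41677575 -0.23397622  0.006     ] [ 0.43050739 -0.32294224  0.006     ] 0.09001950414518978 [ 0.42364157 -0.27845923  0.006     ] 98.77419783565895 short 0.06347270918913576
knob [ 0.53921187 -0.07356561  0.093     ] drive [0.52902987 0.01206507 0.055     ] gauge [0.51758894 0.09935586 0.055     ] 0.09423527565169172 0.08803735539044134 97.12754332805717
[0.35, 0.4, 0.25] [-25.3514622  -10.74071731  -3.32348797]
[0.47, 0.1, 0.25] [-43.65723005 -37.36585445  -3.29289628]
[0.45, -0.12, 0.25] [-46.54604101 -59.26685832  -3.26459865]
[np.float64(0.42364156836507816), np.float64(-0.27845922752536034), 0.2] [-47.46202842 -75.29780336   1.75642768]
```

Request:
{"api": "apply_moves", "payload": {
  "moves": [
    [[-5, -2, -1, 0, 0, 0, 1], [-10, -4.3, -2, 0, 0, 0, 1], [-15, -6.5, -3, 0, 0, 0, 1], [-20, -8.6, -3.3, 0, 0, 0, 1], [-25, -11, -3.3, 0, 0, 0, 1], [-28, -15, -3.3, 0, 0, 0, 1], [-31, -19, -3.3, 0, 0, 0, 1], [-34, -23, -3.3, 0, 0, 0, 1]]
  ]
}}

```text
time_s: 0.95
eef_pos: [0.3982, 0.2812, 0.2501]
eef_rot: [-0.0, 0.111, 0.994, -0.0]
wrist_force: [1.1, -0.5, -0.9]
opening: 0.998
```

Request:
{"api": "apply_moves", "payload": {
  "moves": [
    [[-3, -4, 0, 0, 0, 0.15, 1], [-6, -8, 0, 0, 0, 0.3, 1], [-9, -12, 0, 0, 0, 0.45, 1], [-10, -16, 0, 0, 0, 0.6, 1], [-11, -20, 0, 0, 0, 0.75, 1], [-12, -24, 0, 0, 0, 0.9, 1], [-12.5, -28, 0, 0, 0, 1.05, 1], [-12.5, -32, 0, 0, 0, 1.195, 1]]
  ]
}}

```text
time_s: 1.75
eef_pos: [0.4488, -0.0583, 0.2502]
eef_rot: [-0.0, 0.653, 0.757, 0.0]
wrist_force: [0.7, 0.2, -0.0]
opening: 0.998
```

Run:
```python
from h import *
p,r=tcp();print(p,r.as_matrix(),get_obs()["q"])
print(shift([.4236,-.2785,.2]))
```

```text
[ 0.44880568 -0.05827881  0.25021012] [[-1.47156213e-01  9.89113264e-01 -2.42873795e-05]
 [ 9.89113263e-01  1.47156214e-01  3.38031240e-05]
 [ 3.70091571e-05 -1.90486294e-05 -9.99999999e-01]] [-3.92468855e-01 -1.32443151e-01  1.85995400e+00  2.22159049e-05
  1.41411718e+00 -5.40164889e-01]
[-21.41163877  -5.73372374   5.0203289 ]
```

Request:
{"api": "apply_moves", "payload": {
  "moves": [
    [[-4.5, -1.2, 1, 0, 0, 0, 1], [-9, -2.4, 2, 0, 0, 0, 1], [-13.5, -3.6, 3, 0, 0, 0, 1], [-18, -4.8, 4, 0, 0, 0, 1], [-21.4, -5.7, 5, 0, 0, 0, 1], [-21.4, -5.7, 5, 0, 0, 0, 0.6], [-21.4, -5.7, 5, 0, 0, 0, 0.6]]
  ]
}}

```text
time_s: 2.45
eef_pos: [0.425, -0.2769, 0.1997]
eef_rot: [-0.001, 0.651, 0.759, 0.0]
wrist_force: [0.1, -0.6, 0.6]
opening: 0.691
```

Run:
```python
from h import *
p,r=tcp();c=get_calibration("wrist");w=camera("wrist");np.save("w1.npy",w);save("w1.png",w)
Rm=np.array(c["R"]);print(p,"cam",-Rm.T@c["t"],"fwd",Rm[2])
print([w2p(c,x) for x in ([.4168,-.234,.006],[.4305,-.3229,.006])])
```

```text
[ 0.4249823  -0.27689179  0.19966271] cam [ 0.41352742 -0.20158325  0.35675939] fwd [ 0.04412623 -0.29519982 -0.95441602]
[array([318.00612474, 126.85063348]), array([318.17481436, 211.8995915 ])]
```

View pics/w1.png

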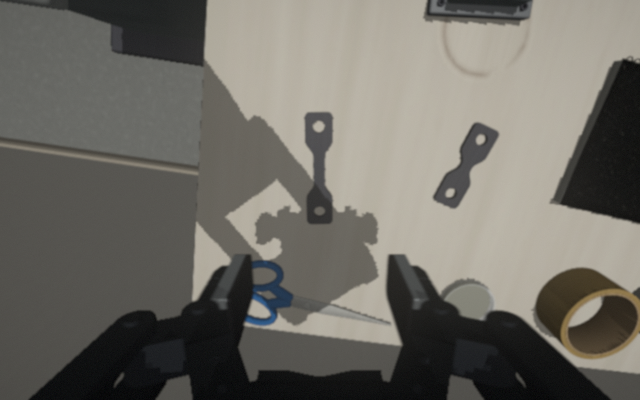

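Holes are at (319,127) and (319,211), matching the predicted projections to within a pixel. Shorter coupon is at (466,165), clear of the fingers. Descending.

Request:
{"api": "apply_moves", "payload": {
  "moves": [
    [[0, 0, 3, 0, 0, 0, 0.6], [0.1, -0.1, 6, 0, 0, 0, 0.5], [0.1, -0.1, 9, 0, 0, 0, 0.45], [0.1, -0.1, 12, 0, 0, 0, 0.45], [0.1, -0.1, 14, 0, 0, 0, 0.45], [0.1, -0.1, 14, 0, 0, 0, 0.45]]
  ]
}}

```text
time_s: 3.1
eef_pos: [0.4233, -0.2727, 0.0581]
eef_rot: [-0.003, 0.65, 0.76, 0.0]
wrist_force: [0.1, 0.5, 0.9]
opening: 0.45
```

Run:
```python
from h import *
print(get_obs()["eef_pos"],get_obs()["wrist_force"],shift([.4240,-.2783,.0215]))
```

```text
[ 0.42325433 -0.2727304   0.05809409] [0.07691142 0.53599988 0.90353872] [-5.78721479e-01 -2.04490647e-03  3.65679064e+00]
```

Request:
{"api": "apply_moves", "payload": {
  "moves": [
    [[0, 0, 0, 0, 0, 0, 0.45], [0, 0, 0, 0, 0, 0, 0.45]]
  ]
}}

```text
time_s: 3.3
eef_pos: [0.4257, -0.2763, 0.0621]
eef_rot: [0.001, 0.65, 0.76, -0.0]
wrist_force: [-0.1, 0.7, 0.4]
opening: 0.454
```

Run:
```python
from h import *
p,r=tcp();print(p,r.as_matrix()[:,2],shift([.4240,-.2783,.0215]))
```

```text
[ 0.42568324 -0.27634849  0.06214981] [ 0.00209206 -0.00213106 -0.99999554] [-0.15695097 -0.20350075  4.06502701]
```

Request:
{"api": "apply_moves", "payload": {
  "moves": [
    [[0, -0.1, 0.8, 0, 0, 0, 0.45], [-0.1, -0.1, 1.6, 0, 0, 0, 0.45], [-0.1, -0.1, 2.4, 0, 0, 0, 0.45], [-0.1, -0.1, 2.9, 0, 0, 0, 0.45], [-0.1, -0.1, 3.2, 0, 0, 0, 0.45], [-0.1, -0.1, 3.3, 0, 0, 0, 0.45], [-0.1, -0.1, 3.3, 0, 0, 0, 0.45], [-0.1, -0.1, 3.3, 0, 0, 0, 0.45]]
  ]
}}

```text
time_s: 4.1
eef_pos: [0.4238, -0.2772, 0.0276]
eef_rot: [0.0, 0.651, 0.759, -0.0]
wrist_force: [0.1, 0.0, 0.5]
opening: 0.451
```

Run:
```python
from h import *
p,r=tcp();print(p,r.as_matrix()[:,2],shift([.4240,-.2783,.0215]))
```

```text
[ 0.42376425 -0.27724377  0.02755678] [ 2.46004117e-04 -2.78716690e-04 -9.99999931e-01] [-0.1077998   0.00697227  0.60571322]
```

Request:
{"api": "apply_moves", "payload": {
  "moves": [
    [[-0.1, 0, 0.2, 0, 0, 0, 0.45], [-0.1, 0, 0.4, 0, 0, 0, 0.45], [-0.1, 0, 0.55, 0, 0, 0, 0.45], [-0.1, 0, 0.55, 0, 0, 0, 0.25], [-0.1, 0, 0.55, 0, 0, 0, 0], [-0.1, 0, 0.55, 0, 0, 0, 0], [-0.1, 0, 0.55, 0, 0, 0, 0], [-0.1, 0, 0.55, 0, 0, 0, 0]]
  ]
}}

```text
time_s: 4.9
eef_pos: [0.4238, -0.2781, 0.0219]
eef_rot: [0.0, 0.651, 0.759, -0.0]
wrist_force: [0.3, -0.9, -0.2]
opening: -0.005
```

Request:
{"api": "apply_moves", "payload": {
  "moves": [
    [[0, 0, 0, 0, 0, 0, 0], [0, 0, -0.5, 0, 0, 0, 0], [0, 0, -1.5, 0, 0, 0, 0], [0, 0, -3, 0, 0, 0, 0], [0, 0, -5, 0, 0, 0, 0], [0, 0, -7, 0, 0, 0, 0], [0, 0, -8, 0, 0, 0, 0], [0, 0, -8, 0, 0, 0, 0]]
  ]
}}

```text
time_s: 5.7
eef_pos: [0.4248, -0.2791, 0.104]
eef_rot: [0.002, 0.651, 0.759, -0.0]
wrist_force: [-0.1, 0.5, 0.9]
opening: -0.001
```

Run:
```python
from h import *
w=camera("wrist");p,r=tcp();c=get_calibration("wrist");np.save("w2.npy",w);save("w2.png",crop(np.clip(w*1.5,0,255).astype(np.uint8),220,120,420,320,3))
print(p,r.as_matrix(),get_obs()["opening"])
z=p[2]-.016
for s in(-1,1):print(w2p(c,p+r.apply([s*.045,0,0.016])))
```

```text
[ 0.42415325 -0.27847948  0.1026497 ] [[-0.15346201  0.98815372  0.00128227]
 [ 0.98815328  0.15346376 -0.00140116]
 [-0.00158134  0.00105205 -0.9999982 ]] 0.0001786927636846969
[319.48301525 309.86560747]
[319.49448352 157.20355753]
```

View pics/w2.png

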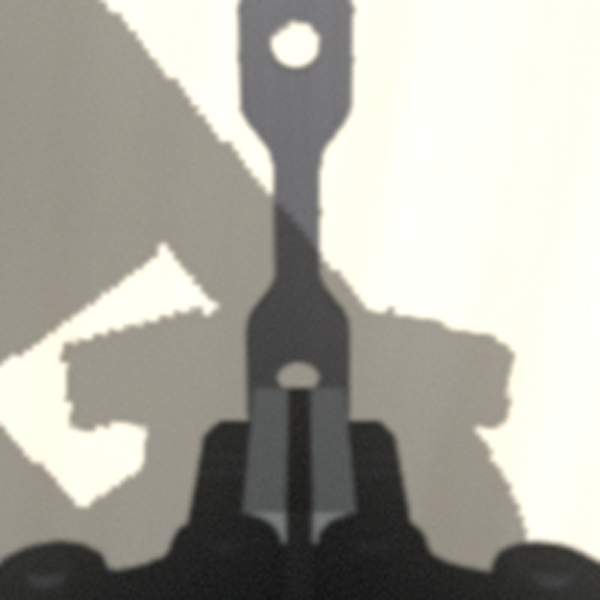

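Run:
```python
from h import *
c=get_calibration("wrist")
P=lambda u,v,z:p2w(c,(220+(u+.5)/3-.5,120+(v+.5)/3-.5),z)
for z in(.006,.05,.09):
  a=P(295,44,z);b=P(298,376,z);print(z,a,b,np.linalg.norm(a-b),(a+b)/2)
```

```text
0.006 [ 0.41599495 -0.23220985  0.006     ] [ 0.43017561 -0.31898906  0.006     ] 0.08793020834761796 [ 0.42308528 -0.27559945  0.006     ]
0.05 [ 0.41533069 -0.22709211  0.05      ] [ 0.42704963 -0.29880671  0.05      ] 0.07266579445567352 [ 0.42119016 -0.26294941  0.05      ]
0.09 [ 0.41472682 -0.22243962  0.09      ] [ 0.42420783 -0.28045913  0.09      ] 0.05878905455390585 [ 0.41946732 -0.25144938  0.09      ]
```

The gripper closed just above the coupon: the opening reads 0 and the holes back-project to the bench, unchanged. I'll go back about 3 mm lower.

Request:
{"api": "apply_moves", "payload": {
  "moves": [
    [[0, 0, 0.5, 0, 0, 0, 0.45], [0, 0, 2, 0, 0, 0, 0.45], [0, 0, 3.5, 0, 0, 0, 0.4], [0, 0, 5, 0, 0, 0, 0.4], [0, 0, 6.5, 0, 0, 0, 0.4], [0.1, 0, 7.4, 0, 0, 0, 0.4], [0.1, 0, 7.8, 0, 0, 0, 0.4], [0.1, 0, 7.8, 0, 0, 0, 0.4]]
  ]
}}

```text
time_s: 6.55
eef_pos: [0.4231, -0.2765, 0.0229]
eef_rot: [-0.001, 0.651, 0.759, 0.0]
wrist_force: [-0.8, 0.2, 0.1]
opening: 0.398
```

Request:
{"api": "apply_moves", "payload": {
  "moves": [
    [[0, 0, 0.2, 0, 0, 0, 0.35], [0, 0, 0.4, 0, 0, 0, 0.3], [0, 0, 0.4, 0, 0, 0, 0.3]]
  ]
}}

```text
time_s: 6.85
eef_pos: [0.4238, -0.2772, 0.0201]
eef_rot: [0.0, 0.651, 0.759, -0.0]
wrist_force: [0.7, 0.2, 1.0]
opening: 0.297
```

Request:
{"api": "apply_moves", "payload": {
  "moves": [
    [[0, 0, 0.1, 0, 0, 0, 0.22], [0, 0, 0.1, 0, 0, 0, 0.15], [0, 0, 0.1, 0, 0, 0, 0.0], [0, 0, 0.1, 0, 0, 0, 0], [0, 0, 0.1, 0, 0, 0, 0]]
  ]
}}

```text
time_s: 7.35
eef_pos: [0.4237, -0.2771, 0.0189]
eef_rot: [0.0, 0.651, 0.759, 0.0]
wrist_force: [1.0, -0.6, 0.7]
opening: 0.006
```

Run:
```python
from h import *
c=get_calibration("wrist");w=camera("wrist");p,r=tcp();np.save("w3.npy",w);save("w3.png",crop(np.clip(w*1.5,0,255).astype(np.uint8),220,100,420,320,2.7))
for x in(-.011,.011):
  for z in(0,.01,.019):print(x,z,(w2p(c,p+r.apply([x,0,z]))-[220,100])*2.7)
print(p,get_obs()["wrist_force"],get_obs()["joint_efforts"])
```

```text
-0.011 0 [268.70836349 463.44070487]
-0.011 0.01 [268.69091243 438.54357907]
-0.011 0.019 [268.67665264 418.21650415]
0.011 0 [268.72684278 355.63705567]
0.011 0.01 [268.70767461 335.52170618]
0.011 0.019 [268.69207919 319.16493516]
[ 0.42364669 -0.27710085  0.01890901] [-0.05234665  0.00202382 -0.44559209] [-3.55081129e-04 -4.18764460e+01 -2.60412115e+01 -4.42432893e-04
  2.38195080e-04 -3.43567376e-05]
```

View pics/w3.png

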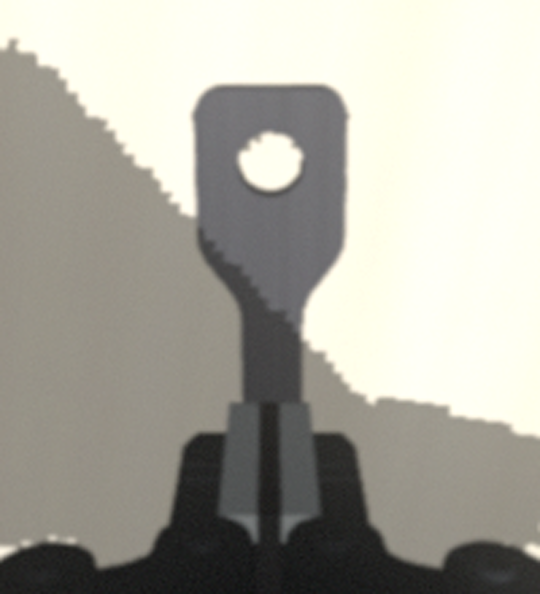

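The pad tips appear at row 403, where 19 mm ahead of the TCP predicts row 319. So the tips really stand much further back than nominal, or I'm misreading the pads. I'll probe down gently and watch the force.

Request:
{"api": "apply_moves", "payload": {
  "moves": [
    [[0, 0, 0.1, 0, 0, 0, 0], [0, 0, 0.2, 0, 0, 0, 0], [0, 0, 0.3, 0, 0, 0, 0], [0, 0, 0.3, 0, 0, 0, 0]]
  ]
}}

```text
time_s: 7.8
eef_pos: [0.4235, -0.277, 0.0157]
eef_rot: [-0.0, 0.651, 0.759, 0.0]
wrist_force: [0.0, -0.2, 0.6]
opening: -0.002
```

Request:
{"api": "apply_moves", "payload": {
  "moves": [
    [[0, 0, 0.1, 0, 0, 0, 0], [0, 0, 0.2, 0, 0, 0, 0], [0, 0, 0.3, 0, 0, 0, 0], [0, 0, 0.3, 0, 0, 0, 0]]
  ]
}}

```text
time_s: 8.2
eef_pos: [0.4235, -0.277, 0.0127]
eef_rot: [-0.0, 0.651, 0.759, 0.0]
wrist_force: [-0.5, -1.1, -0.5]
opening: -0.001
```

Request:
{"api": "apply_moves", "payload": {
  "moves": [
    [[0, 0, 0.1, 0, 0, 0, 0], [0, 0, 0.2, 0, 0, 0, 0], [0, 0, 0.3, 0, 0, 0, 0], [0, 0, 0.4, 0, 0, 0, 0], [0, 0, 0.4, 0, 0, 0, 0]]
  ]
}}

```text
time_s: 8.7
eef_pos: [0.4235, -0.277, 0.0087]
eef_rot: [-0.0, 0.651, 0.759, 0.0]
wrist_force: [-0.4, -0.1, 0.3]
opening: 0.002
```

Request:
{"api": "apply_moves", "payload": {
  "moves": [
    [[0, 0, 0.1, 0, 0, 0, 0], [0, 0, 0.2, 0, 0, 0, 0], [0, 0, 0.3, 0, 0, 0, 0], [0, 0, 0.3, 0, 0, 0, 0]]
  ]
}}

```text
time_s: 9.1
eef_pos: [0.4235, -0.277, 0.0057]
eef_rot: [-0.0, 0.651, 0.759, 0.0]
wrist_force: [-0.1, -0.2, -0.2]
opening: 0.001
```

Run:
```python
from h import *
c=get_calibration("wrist");w=camera("wrist");p,r=tcp();np.save("w4.npy",w);save("w4.png",crop(np.clip(w*1.5,0,255).astype(np.uint8),220,100,420,320,2.7))
for x in(-.011,.011):
  for z in(-.03,-.02,-.01,0,.01,.019):print(x,z,(w2p(c,p+r.apply([x,0,z]))-[220,100])*2.7)
print("w hole",(w2p(c,[.4168,-.234,.006])-[220,100])*2.7)
print(p,get_obs()["wrist_force"])
```

```text
-0.011 -0.03 [268.8853992  557.93251327]
-0.011 -0.02 [268.85666051 522.83941989]
-0.011 -0.01 [268.83115277 491.72990994]
-0.011 0 [268.80836361 463.96618151]
-0.011 0.01 [268.78788287 439.03891943]
-0.011 0.019 [268.77114817 418.68785084]
0.011 -0.03 [268.92049141 432.90625406]
0.011 -0.02 [268.88806888 404.08298701]
0.011 -0.01 [268.85947812 378.68729062]
0.011 0 [268.83408024 356.14423453]
0.011 0.01 [268.81137043 336.00024653]
0.011 0.019 [268.79289427 319.62071451]
w hole [268.47525128 180.22491537]
[ 0.42354784 -0.27703474  0.00576145] [ 0.54947925  1.10267736 -0.14596637]
```

View pics/w4.png

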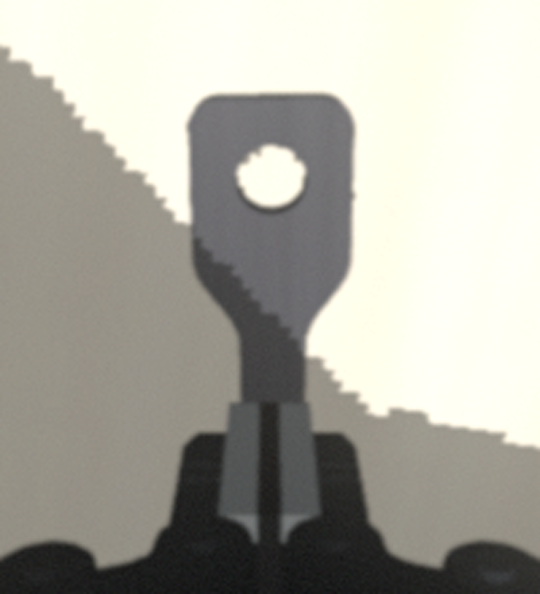

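The pad tips sit about 20 mm behind the reported TCP: row 403 fits z≈−0.020, and nothing touched with the TCP at 5.7 mm. The 19 mm figure doesn't hold for the reported frame, so from here on I use tip height = eef_z + 0.020. I'll open and descend, watching the force.

Request:
{"api": "apply_moves", "payload": {
  "moves": [
    [[0, 0, 0, 0, 0, 0, 0.3], [0, 0, 0, 0, 0, 0, 0.3], [0, 0, 0.5, 0, 0, 0, 0.3], [0, 0, 1, 0, 0, 0, 0.3], [0, 0, 1.4, 0, 0, 0, 0.3], [0, 0, 1.7, 0, 0, 0, 0.3], [0, 0, 1.7, 0, 0, 0, 0.3]]
  ]
}}

```text
time_s: 9.85
eef_pos: [0.4232, -0.2767, -0.0118]
eef_rot: [-0.001, 0.651, 0.759, 0.0]
wrist_force: [-0.8, 0.8, 0.5]
opening: 0.298
```

Request:
{"api": "apply_moves", "payload": {
  "moves": [
    [[0, 0, 0.2, 0, 0, 0, 0.3], [0, 0, 0.4, 0, 0, 0, 0.3], [0, 0, 0.5, 0, 0, 0, 0.3], [0, 0, 0.5, 0, 0, 0, 0.3]]
  ]
}}

```text
time_s: 10.25
eef_pos: [0.4239, -0.2773, -0.0141]
eef_rot: [-0.0, 0.65, 0.76, -0.0]
wrist_force: [-7.1, 6.3, 23.4]
opening: 0.298
```

Request:
{"api": "apply_moves", "payload": {
  "moves": [
    [[0, 0, 0, 0, 0, 0, 0.2], [0, 0, 0, 0, 0, 0, 0.1], [0, 0, 0, 0, 0, 0, 0], [0, 0, 0, 0, 0, 0, 0], [0, 0, 0, 0, 0, 0, 0]]
  ]
}}

```text
time_s: 10.75
eef_pos: [0.4253, -0.2788, -0.0134]
eef_rot: [0.002, 0.651, 0.759, -0.0]
wrist_force: [-2.3, 3.2, 21.3]
opening: 0.118
```

Gripped: the opening stopped at 0.118, about the 12 mm waist, and the tips met the bench at eef z≈−0.013. Lifting.

Request:
{"api": "apply_moves", "payload": {
  "moves": [
    [[0, 0, -0.3, 0, 0, 0, 0], [0, 0, -1, 0, 0, 0, 0], [0, 0, -2, 0, 0, 0, 0], [0, 0, -4, 0, 0, 0, 0], [0, 0, -6, 0, 0, 0, 0], [0, 0, -8, 0, 0, 0, 0], [0, 0, -10, 0, 0, 0, 0], [0, 0, -11, 0, 0, 0, 0]]
  ]
}}

```text
time_s: 11.55
eef_pos: [0.4243, -0.2778, 0.096]
eef_rot: [0.001, 0.651, 0.759, -0.0]
wrist_force: [0.3, 0.2, 0.1]
opening: 0.109
```

Request:
{"api": "apply_moves", "payload": {
  "moves": [
    [[0, 0, -0.5, 0, 0, 0, 0], [0, 0, -1, 0, 0, 0, 0], [0, 0, -1, 0, 0, 0, 0], [0, 0, -1, 0, 0, 0, 0]]
  ]
}}

```text
time_s: 11.95
eef_pos: [0.4232, -0.2767, 0.1032]
eef_rot: [-0.001, 0.651, 0.759, 0.0]
wrist_force: [0.3, -0.9, -0.0]
opening: 0.109
```

Run:
```python
from h import *
c=get_calibration("wrist");w=camera("wrist");p,r=tcp();np.save("w5.npy",w);save("w5.png",crop(np.clip(w*1.5,0,255).astype(np.uint8),200,80,440,320,2.5))
f=lambda X:(w2p(c,X)-[200,80])*2.5
for z in(-.025,-.019,-.013,-.007):print(z,f(p+r.apply([.045,0,z])),f(p+r.apply([.059,.014,z])),f(p+r.apply([.059,-.014,z])))
o=get_obs();print(p,r.as_matrix(),o["opening"],o["wrist_force"])
```

```text
-0.025 [298.66493512 239.75119659] [390.68581349 150.05892013] [206.661083   150.06832799]
-0.019 [298.65318254 231.234579  ] [386.82392042 145.0416851 ] [210.49791085 145.05089415]
-0.013 [298.64234532 223.38278343] [383.27200183 140.4277373 ] [214.02678396 140.43674952]
-0.007 [298.63232062 216.1209665 ] [379.99419694 136.17035616] [217.28332866 136.17917478]
[ 0.42319934 -0.27668844  0.10307241] [[-1.53364175e-01  9.88169202e-01 -1.02872811e-03]
 [ 9.88168984e-01  1.53365260e-01  1.07522931e-03]
 [ 1.22027964e-03 -8.51655559e-04 -9.99998893e-01]] 0.11299320552559244 [-0.84754614  0.3183712  -1.23036226]
```

View pics/w5.png

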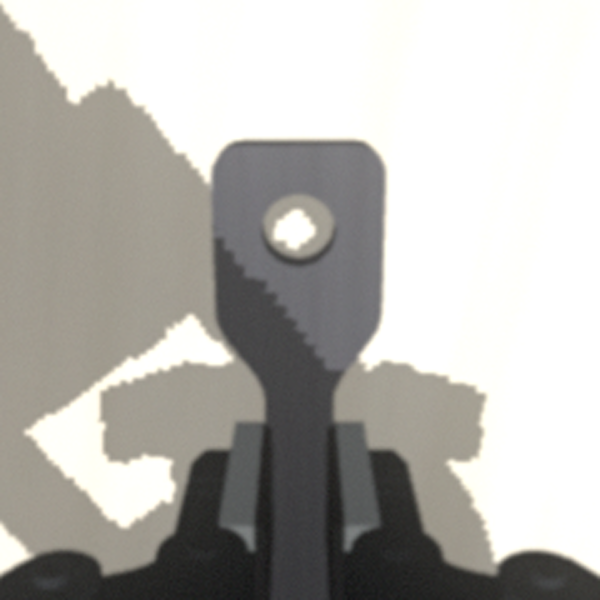

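The coupon is held: hole at crop (299,228), tab edges at 213 and 385. That makes it centred within about 0.5 mm and square to the tool. Next I go to a viewpoint where both pins are visible past it.

Request:
{"api": "apply_moves", "payload": {
  "moves": [
    [[2, 1, -4, 0, 0, 0.01, 0], [5, 3, -7, 0, 0, 0.02, 0], [9, 5.5, -10, 0, 0, 0.03, 0], [13, 8, -12.5, 0, 0, 0.03, 0], [16.5, 10.5, -14, 0, 0, 0.03, 0], [19.5, 12.8, -14.7, 0, 0, 0.03, 0], [21.5, 14.3, -14.7, 0, 0, 0.03, 0], [22, 14.6, -14.7, 0, 0, 0.03, 0]]
  ]
}}

```text
time_s: 12.8
eef_pos: [0.5348, -0.0347, 0.2505]
eef_rot: [-0.0, 0.661, 0.751, 0.0]
wrist_force: [-0.4, -0.1, -0.3]
opening: 0.113
```

Request:
{"api": "apply_moves", "payload": {
  "moves": [
    [[0, 0, 0, 0, 0, 0, 0], [0, 0, 0, 0, 0, 0, 0], [0, 0, 0, 0, 0, 0, 0], [0, 0, 0, 0, 0, 0, 0]]
  ]
}}

```text
time_s: 13.2
eef_pos: [0.5338, -0.0384, 0.2507]
eef_rot: [-0.0, 0.663, 0.749, -0.0]
wrist_force: [-0.7, 0.1, -1.2]
opening: 0.111
```

Run:
```python
from h import *
import json
c=get_calibration("wrist");w=camera("wrist");p,r=tcp();np.save("w6.npy",w)
json.dump({k:np.array(v).tolist() for k,v in c.items()},open("c6.json","w"))
for n,X in dict(drive=[.529,.0121,.06],gauge=[.5176,.0994,.06],knob=[.539,-.0736,.093]).items():print(n,w2p(c,X))
save("w6.png",crop(np.clip(w*1.5,0,255).astype(np.uint8),150,0,410,190,3))
o=get_obs();print(p,r.as_matrix(),o["opening"],o["q"])
```

```text
drive [320.96791451 119.50982107]
gauge [320.361889    21.03195114]
knob [320.43413123 213.40537563]
[ 0.53386155 -0.03826073  0.25078158] [[-1.22066025e-01  9.92521955e-01 -2.31741265e-04]
 [ 9.92521982e-01  1.22066020e-01 -3.78635014e-05]
 [-9.29262271e-06 -2.34630146e-04 -9.99999972e-01]] 0.1114936738550813 [-2.93388472e-01  6.42308493e-02  1.66805819e+00 -1.04622343e-04
  1.40951450e+00 -4.15742868e-01]
```

View pics/w6.png

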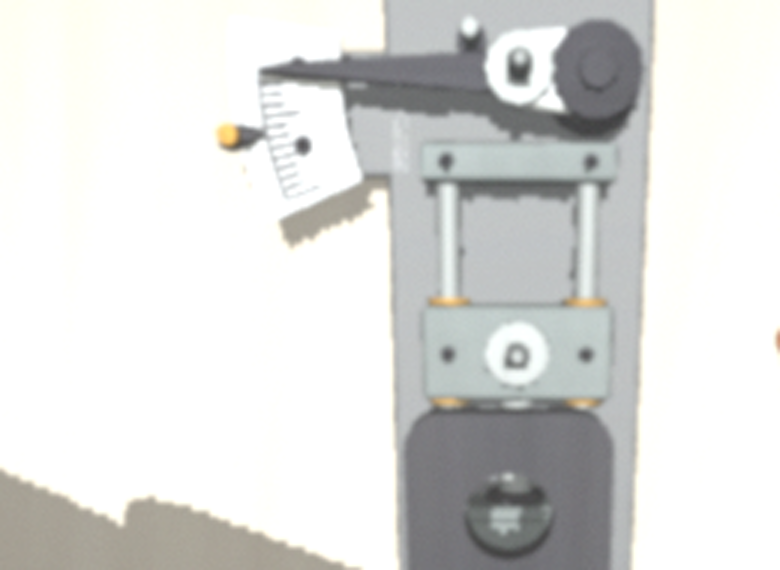

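The view shows the drive seat at crop (517,353), the gauge seat at (519,67), the pointer tip at (262,72) and the index nose at about (263,134) with its brass screw at (229,135). The held coupon's end is at the bottom, tab edges 405–612 with its hole at (508,514).

Run:
```python
from h import *
import json
c=json.load(open("c6.json"))
P=lambda u,v,z:p2w(c,(150+(u+.5)/3-.5,(v+.5)/3-.5),z)
d=P(517,353.5,.044);g=P(519,67,.044);t=P(262,72,.037);i=P(264,134,.037)
print("d",d,"g",g,np.linalg.norm(d-g),"ang",np.degrees(np.arctan2(*(g-d)[[1,0]])))
u=(g-d)/np.linalg.norm(g-d);v=np.array([u[1],-u[0],0])
for n,X in(("tip",t),("idx",i)):print(n,X,"stage x",(X-d)@v,"y rel drive",(X-d)@u)
# pixel-refine: seat blobs by threshold
w=np.load("w6.npy").astype(int).min(2);m=(w>120).astype(np.uint8)
for (x,y) in((322,118),(323,22)):
  print(w[y-12:y+13:2,x-14:x+15:2])
p,r=tcp();H=p+r.apply([.0455,0,-.019]);print("hole pred crop",(w2p(c,H)-[150,0])*3)
```

```text
d [0.53001188 0.0130668  0.044     ] g [0.51957105 0.10168142 0.044     ] 0.08922757584080117 ang 96.71977143457086
tip [0.43667948 0.09147398 0.037     ] stage x -0.08351653912010304 y rel drive 0.08878968845251231
idx [0.43838492 0.07286417 0.037     ] stage x -0.08400041885718923 y rel drive 0.07010816751589365
[[129 129 130 131 130 129 130 133 133 129 129 130 130 130 130]
 [130 128 128 129 136 151 155 163 162 153 134 129 131 131 130]
 [128 129 128 137 159 166 169 169 170 168 159 134 128 129 129]
 [128 128 135 159 168 166 168 167 170 169 168 155 129 129 127]
 [129 127 142 167 167 159 133 125 143 165 168 164 136 127 127]
 [129 130 154 168 167 144 100 110 105 142 167 165 147 126 129]
 [130 131 160 167 164 126 113 145 112 128 166 165 150 128 128]
 [129 128 148 166 161 107  90 126 100 137 166 163 145 127 128]
 [128 124 129 161 160 123 102 105 111 154 166 159 134 127 126]
 [130 126 121 143 163 158 161 162 162 164 161 140 128 127 126]
 [129 128 127 128 141 156 161 163 162 154 132 127 127 128 126]
 [128 127 128 127 122 114 128 131 126 126 119 126 127 127 127]
 [127 126 127 126 125 124 12
[... 198 characters left out ...]
5 177 177 175 191 172 100]
 [ 66  88 155 177 176 162 134 132 140 171 178 177 168 117  77]
 [ 77  91 167 178 174 125 118 145 114 149 178 176 150  86  76]
 [ 80 111 172 178 172 108  98 127  93 131 176 176 151  84  75]
 [ 79 122 179 177 173 100  59  67  62 130 177 177 161  98  76]
 [ 79  98 169 176 171 103  50  50  66 148 177 177 150  85  75]
 [ 80  89 163 177 171 115  72  64  89 163 176 175 142  80  76]
 [ 80  82 131 172 174 156 129 122 128 167 176 169 158 104  74]
 [ 68  64  78 145 173 172 175 173 176 175 167 138 172 116  71]
 [ 70  71  70  90 149 165 173 175 175 162 148 172 192 163  92]
 [ 71  70  71  71  80  99 122 138 121 115 155 183 190 189 132]]
hole pred crop [509.17834627 513.67909679]
```

Request:
{"api": "apply_moves", "payload": {
  "moves": [
    [[3, 0.1, 1, 0, 0, 0, 0], [6, 0.2, 3, 0, 0, 0, 0], [8.5, 0.3, 6, 0, 0, 0, 0], [9.5, 0.3, 9, 0, 0, 0, 0], [9.6, 0.3, 12, 0, 0, 0, 0], [9.6, 0.3, 15, 0, 0, 0, 0], [9.6, 0.3, 16.8, 0, 0, 0, 0], [9.6, 0.3, 17.4, 0, 0, 0, 0]]
  ]
}}

```text
time_s: 14.05
eef_pos: [0.5235, 0.0581, 0.0746]
eef_rot: [-0.002, 0.662, 0.749, -0.001]
wrist_force: [0.1, 0.0, -0.9]
opening: 0.111
```

Request:
{"api": "apply_moves", "payload": {
  "moves": [
    [[0, 0, 0, 0, 0, 0, 0], [0, 0, 0, 0, 0, 0, 0], [0, 0, 0, 0, 0, 0, 0], [0, 0, 0, 0, 0, 0, 0], [0, 0, 0, 0, 0, 0, 0]]
  ]
}}

```text
time_s: 14.55
eef_pos: [0.5258, 0.0583, 0.0776]
eef_rot: [0.001, 0.662, 0.75, 0.0]
wrist_force: [0.2, 0.8, -0.7]
opening: 0.111
```

Run:
```python
from h import *
c=get_calibration("wrist");w=camera("wrist");p,r=tcp();np.save("w7.npy",w)
g=np.array([.51957,.10168,.06]);d=np.array([.53001,.01307,.06])
f=lambda X:(w2p(c,X)-[260,100])*6
print("pin top",f(g),"hole top",f(p+r.apply([.0455,0,-.0194])),"hole bot",f(p+r.apply([.0455,0,-.0134])))
save("w7.png",crop(np.clip(w*1.8,0,255).astype(np.uint8),260,100,380,200,6))
print(p,r.as_matrix()[:,0],r.as_matrix()[:,2],shift([.5249,.0569,.075]))
```

```text
pin top [347.55475014 353.18993653] hole top [354.84698977 428.38581654] hole bot [354.87893978 409.74802086]
[0.52560043 0.05831763 0.07744266] [-1.23744906e-01  9.92314035e-01 -2.30815923e-04] [ 1.00299694e-03 -1.07526489e-04 -9.99999491e-01] [-0.13194908 -0.08728722  0.24421075]
```

View pics/w7.png

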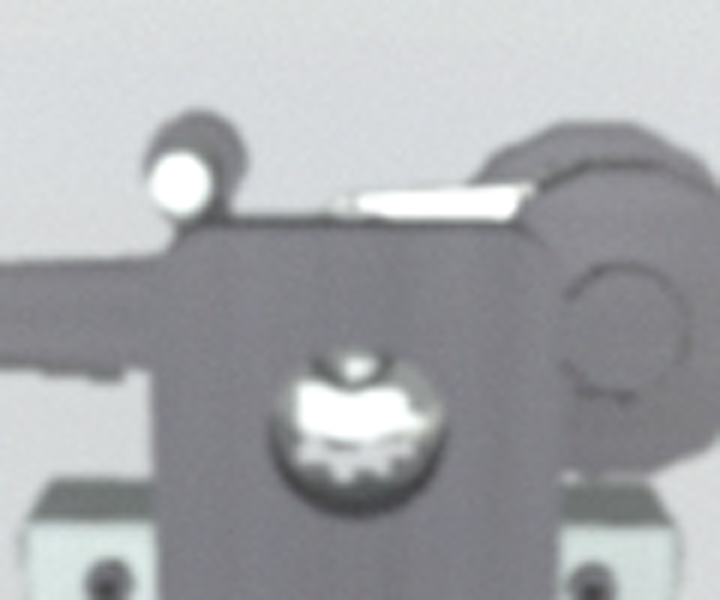

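The gauge pin's nose shows through the hole at crop (355,367), and the hole rim is centred at about (357,430). The pin is about 1 mm nearer than the far view predicted, so I work out the shift.

Run:
```python
from h import *
c=get_calibration("wrist");p,r=tcp()
Q=lambda u,v,z:p2w(c,(260+(u+.5)/6-.5,100+(v+.5)/6-.5),z)
g=Q(355,367,.06);h=Q(357,430,p[2]+.0194)
print("g",g,"tool",r.inv().apply(g-p)*1000,"hole tool",r.inv().apply(h-p)*1000)
d=np.array([.53001,.01307,.06]);print("d tool",r.inv().apply(d-p)*1000,np.linalg.norm(g-d))
ct=get_calibration("top")
for (u,v) in((245,130),(112,145)):
  X=p2w(ct,(262+(u+.5)/4-.5,180+(v+.5)/4-.5),.048);print(X,r.inv().apply(X-p)*1000)
```

```text
g [0.51993822 0.10083357 0.06      ] tool [42.89386661 -0.37468203 17.43239916] hole tool [ 45.65632765  -0.17051796 -19.41071553]
d tool [-45.44148925  -1.24062628  17.45193803] 0.08833960231262815
[0.52928961 0.01219912 0.048     ] [-46.21375679  -2.0750344   29.45130302]
[0.51776907 0.10009733 0.048     ] [42.43447639 -2.63004997 29.43029657]
```

Request:
{"api": "apply_moves", "payload": {
  "moves": [
    [[-0.2, -0.06, 0.5, 0, 0, 0.006, 0], [-0.2, -0.06, 1.1, 0, 0, 0.006, 0], [-0.2, -0.06, 1.7, 0, 0, 0.006, 0], [-0.2, -0.06, 2.2, 0, 0, 0.006, 0], [-0.2, -0.06, 2.5, 0, 0, 0.006, 0], [-0.2, -0.06, 2.5, 0, 0, 0.006, 0], [-0.2, -0.06, 2.5, 0, 0, 0.006, 0], [-0.2, -0.06, 2.5, 0, 0, 0.006, 0]]
  ]
}}

```text
time_s: 15.4
eef_pos: [0.5252, 0.0563, 0.0521]
eef_rot: [0.0, 0.664, 0.748, 0.0]
wrist_force: [-0.5, -0.5, -0.8]
opening: 0.115
```

Run:
```python
from h import *
p,r=tcp();g=np.array([.51994,.10083,.06]);d=np.array([.53001,.01307,.06])
print(p,r.as_matrix()[:,2],"g",r.inv().apply(g-p)*1000,"d",r.inv().apply(d-p)*1000,get_obs()["wrist_force"])
```

```text
[0.52516634 0.05626023 0.05212372] [ 5.09374838e-04 -8.24884835e-05 -9.99999867e-01] g [44.8739889   0.06470743 -7.88261671] d [-43.46121002  -0.27437933  -7.87024811] [-0.49525238 -0.53433953 -0.77632697]
```

Request:
{"api": "apply_moves", "payload": {
  "moves": [
    [[0, 0, 0.2, 0, 0, 0, 0], [0, 0, 0.4, 0, 0, 0, 0], [0, 0, 0.6, 0, 0, 0, 0], [0, 0, 0.8, 0, 0, 0, 0], [0, 0, 1.0, 0, 0, 0, 0], [0, 0, 1.0, 0, 0, 0, 0]]
  ]
}}

```text
time_s: 16.0
eef_pos: [0.5246, 0.0563, 0.0415]
eef_rot: [-0.0, 0.664, 0.748, -0.0]
wrist_force: [-0.8, -0.2, 0.3]
opening: 0.113
```

Request:
{"api": "apply_moves", "payload": {
  "moves": [
    [[0, 0, 0.15, 0, 0, 0, 0], [0, 0, 0.3, 0, 0, 0, 0], [0, 0, 0.45, 0, 0, 0, 0], [0, 0, 0.6, 0, 0, 0, 0], [0, 0, 0.6, 0, 0, 0, 0]]
  ]
}}

```text
time_s: 16.5
eef_pos: [0.5247, 0.0563, 0.0356]
eef_rot: [-0.0, 0.664, 0.748, -0.0]
wrist_force: [0.4, 0.0, -0.4]
opening: 0.113
```

Request:
{"api": "apply_moves", "payload": {
  "moves": [
    [[0, 0, 0.08, 0, 0, 0, 0], [0, 0, 0.16, 0, 0, 0, 0], [0, 0, 0.24, 0, 0, 0, 0], [0, 0, 0.3, 0, 0, 0, 0], [0, 0, 0.3, 0, 0, 0, 0]]
  ]
}}

```text
time_s: 17.0
eef_pos: [0.5248, 0.0563, 0.0328]
eef_rot: [-0.0, 0.664, 0.748, -0.0]
wrist_force: [-0.0, -0.3, -0.0]
opening: 0.111
```

Request:
{"api": "apply_moves", "payload": {
  "moves": [
    [[0, 0, 0.05, 0, 0, 0, 0], [0, 0, 0.1, 0, 0, 0, 0], [0, 0, 0.15, 0, 0, 0, 0], [0, 0, 0.15, 0, 0, 0, 0]]
  ]
}}

```text
time_s: 17.4
eef_pos: [0.5248, 0.0563, 0.0313]
eef_rot: [-0.0, 0.664, 0.748, -0.0]
wrist_force: [0.1, 0.4, -1.5]
opening: 0.111
```

Request:
{"api": "apply_moves", "payload": {
  "moves": [
    [[0, 0, 0.05, 0, 0, 0, 0], [0, 0, 0.1, 0, 0, 0, 0], [0, 0, 0.1, 0, 0, 0, 0]]
  ]
}}

```text
time_s: 17.7
eef_pos: [0.5249, 0.0562, 0.0306]
eef_rot: [0.0, 0.664, 0.748, -0.0]
wrist_force: [-1.7, 0.4, 2.6]
opening: 0.112
```

Request:
{"api": "apply_moves", "payload": {
  "moves": [
    [[0, 0, 0.05, 0, 0, 0, 0], [0, 0, 0.08, 0, 0, 0, 0], [0, 0, 0.08, 0, 0, 0, 0]]
  ]
}}

```text
time_s: 18.0
eef_pos: [0.525, 0.0563, 0.0306]
eef_rot: [0.0, 0.664, 0.748, -0.0]
wrist_force: [-4.4, -0.5, 9.9]
opening: 0.107
```

Contact came at eef z=0.0306, exactly the predicted seat height. Releasing.

Request:
{"api": "apply_moves", "payload": {
  "moves": [
    [[0, 0, -0.05, 0, 0, 0, 0], [0, 0, -0.05, 0, 0, 0, 0.15], [0, 0, -0.05, 0, 0, 0, 0.25], [0, 0, -0.05, 0, 0, 0, 0.35], [0, 0, -0.5, 0, 0, 0, 0.4], [0, 0, -1.5, 0, 0, 0, 0.4], [0, 0, -3, 0, 0, 0, 0.4], [0, 0, -5, 0, 0, 0, 0.5]]
  ]
}}

```text
time_s: 18.8
eef_pos: [0.5244, 0.0563, 0.0801]
eef_rot: [-0.0, 0.664, 0.748, -0.0]
wrist_force: [0.2, 0.8, 0.2]
opening: 0.504
```

Request:
{"api": "apply_moves", "payload": {
  "moves": [
    [[0, 0, -4, 0, 0, 0, 0.5], [-3, 0, -7, 0, 0, 0, 0.6], [-6, 0, -9, 0, 0, 0, 0.6], [-8, 0, -10, 0, 0, 0, 0.7], [-8, 0, -10, 0, 0, 0, 0.8], [-8, 0, -10, 0, 0, 0, 0.8], [-8, 0, -10, 0, 0, 0, 0.8]]
  ]
}}

```text
time_s: 19.5
eef_pos: [0.5336, -0.0223, 0.1789]
eef_rot: [-0.001, 0.664, 0.748, -0.0]
wrist_force: [-0.3, -0.3, -1.1]
opening: 0.8
```

Run:
```python
from h import *
import json
c=get_calibration("wrist");w=camera("wrist");p,r=tcp();np.save("w8.npy",w);json.dump({k:np.array(v).tolist() for k,v in c.items()},open("c8.json","w"))
g=np.array([.51994,.10083,.06]);d=np.array([.53001,.01307,.06])
f=lambda X:(w2p(c,X)-[120,0])*2.5
print(p,get_obs()["q"],get_obs()["opening"],f(g),f(d),f([.539,-.0736,.093]),f([.4367,.0915,.037]))
save("w8.png",crop(np.clip(w*1.6,0,255).astype(np.uint8),120,0,420,220,2.5))
```

```text
[ 0.53356566 -0.02212072  0.17878305] [-2.64019250e-01  1.29318820e-01  1.74713070e+00  2.72345460e-04
  1.26690064e+00 -3.82984022e-01] 0.8007946780913822 [502.52163752  60.69507492] [500.97431196 364.64181099] [496.6728948  658.79379818] [237.62918781  73.42742053]
```

View pics/w8.png

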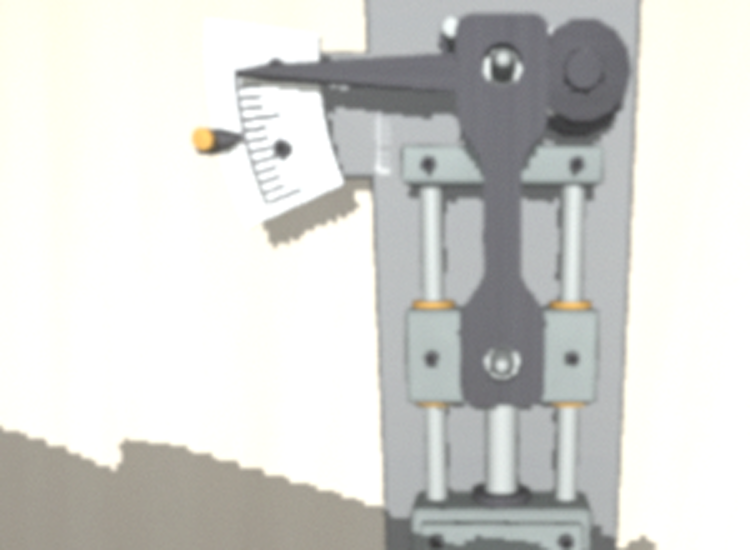

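The coupon lies over both pins: gauge pin in its hole at crop (503,65), drive pin in its hole at (501,362). The pointer tip is at (237,72), the index nose at (242,138). 11 pictures viewed so far, so I'll read the pointer by code from here.

```bash
cat >> h.py <<'E'
import json
def arc(c,w,piv,rad,angs,z=.037):
    pts=np.array([w2p(c,[piv[0]+rad*np.cos(a),piv[1]+rad*np.sin(a),z]) for a in angs],np.float32)
    return cv2.remap(w.min(2).astype(np.float32),pts[None,:,0],pts[None,:,1],cv2.INTER_LINEAR)[0]
E
python3 - <<'E'
from h import *
c=json.load(open("c8.json"));w=np.load("w8.npy")
P=lambda u,v,z:p2w(c,(120+(u+.5)/2.5-.5,(v+.5)/2.5-.5),z)
tip=P(237,72,.037);idx=P(241,138,.037);pd=P(583,68,.055)
g=np.array([.51994,.10083,.037])
print("tip",tip,"idx",idx,"disc",pd)
ax=(tip-g)/np.linalg.norm(tip-g);piv=g-ax*.025;print("piv",piv,np.linalg.norm(tip-piv),np.linalg.norm(idx-piv))
a0=np.arctan2(*(tip-piv)[[1,0]]);a1=np.arctan2(*(idx-piv)[[1,0]]);print(np.degrees([a0,a1]),"gap mm",((a1-a0+np.pi)%(2*np.pi)-np.pi)*110)
s=np.arange(-6,34,1.)
for rad in(.085,.095,.1,.105,.108,.112,.115,.118):print(rad,arc(c,w,piv,rad,a0+s/110).astype(int))
k=g-[0,0,0];u=np.array([-.1193,.9929,0])
print("knob",g-u*.176, "shift",shift([.5402,-.0738,.12]))
E
```

```text
tip [0.43624249 0.092084   0.037     ] idx [0.4381956  0.07269196 0.037     ] disc [0.54351598 0.10273571 0.055     ]
piv [0.54480462 0.10342824 0.037     ] 0.10915322273444346 0.11095134467172314
[-174.03450982 -163.9172855 ] gap mm 19.423676310861605
0.085 [174 152 113  83  74  72  72  71  62  57  74  94 109 136 165 178 181 181
 179 179 180 180 181 181 180 180 181 181 180 180 180 181 181 181 181 181
 181 181 181 182]
0.095 [175 156 121  84  71  71  70  62  55  72  96 120 155 177 181 181 181 181
 181 181 181 181 182 181 182 182 183 182 181 178 169 160 161 168 176 181
 183 183 183 182]
0.1 [179 177 165 132  88  72  67  58  60  84 115 155 178 180 180 180 182 181
 181 164 127 149 177 181 181 181 181 171 142  97  68  57  64  79 108 144
 172 181 183 183]
0.105 [179 179 180 174 146  99  67  64  83  91 103 154 170 138 129 162 145 125
 162 158 128 160 170 136 135 168 148 133 162 159 131 154 163 133 145 166
 144 140 166 152]
0.108 [179 178 180 179 170 128  76  78 112 115 107 137 161 138 132 160 148 132
 160 160 123 143 160 127 139 167 146 136 162 154 127 152 159 132 139 161
 143 137 163 146]
0.112 [179 179 179 179 179 178 180 180 180 178 177 177 179 180 179 179 179 179
 181 180 179 180 179 156 100  74  84 127 166 180 180 181 182 182 182 181
 182 182 182 182]
0.115 [179 178 179 180 180 180 180 180 180 180 179 180 181 181 180 180 180 181
 181 181 182 178 151  94  71  72  65  72 112 157 181 182 182 183 183 182
 183 182 183 183]
0.118 [177 177 178 178 178 179 177 177 177 177 178 179 179 178 177 178 179 179
 178 178 180 158 100  68  69  67  61  60  93 146 177 179 179 178 179 179
 180 179 179 179]
knob [ 0.5409368 -0.0739204  0.037    ] shift [-5.21541144  0.0548272   5.87354889]
```

Request:
{"api": "apply_moves", "payload": {
  "moves": [
    [[-2, 0, 0, 0, 0, -0.15, 0.8], [-4, 0, 0, 0, 0, -0.3, 0.8], [-5.2, 0, 1, 0, 0, -0.45, 0.8], [-5.2, 0, 2.5, 0, 0, -0.6, 0.8], [-5.2, 0, 4, 0, 0, -0.75, 0.8], [-5.2, 0, 5, 0, 0, -0.9, 0.8], [-5.2, 0, 5.9, 0, 0, -1.05, 0.8], [-5.2, 0, 5.9, 0, 0, -1.2, 0.8]]
  ]
}}

```text
time_s: 20.35
eef_pos: [0.5388, -0.0732, 0.1182]
eef_rot: [-0.002, 0.122, 0.992, 0.001]
wrist_force: [-0.0, 0.2, 1.5]
opening: 0.802
```

Request:
{"api": "apply_moves", "payload": {
  "moves": [
    [[0, 0, 1, 0, 0, 0, 0.8], [0, 0, 2, 0, 0, 0, 0.8], [0, 0, 3, 0, 0, 0, 0.8], [0, 0, 3, 0, 0, 0, 0.8]]
  ]
}}

```text
time_s: 20.75
eef_pos: [0.5389, -0.0741, 0.0883]
eef_rot: [-0.002, 0.127, 0.992, 0.0]
wrist_force: [-0.0, -0.1, -0.2]
opening: 0.8
```

Run:
```python
from h import *
p,r=tcp();o=get_obs();print(p,o["q"],o["opening"],shift([.5405,-.0738,.038]))
```

```text
[ 0.53890404 -0.07409755  0.08828607] [-3.54914682e-01  2.69064141e-01  1.78491825e+00 -1.61173277e-05
  1.09150261e+00 -1.67130540e+00] 0.8001838827477361 [-0.16645132  0.06706879  5.02802594]
```

Request:
{"api": "apply_moves", "payload": {
  "moves": [
    [[-0.1, 0.05, 1.2, 0, 0, 0, 0.8], [-0.15, 0.05, 2.4, 0, 0, 0, 0.8], [-0.15, 0.05, 3.6, 0, 0, 0, 0.8], [-0.15, 0.05, 4.6, 0, 0, 0, 0.8], [-0.15, 0.05, 5.0, 0, 0, 0, 0.7], [-0.15, 0.05, 5.0, 0, 0, 0, 0.65], [-0.15, 0.05, 5.0, 0, 0, 0, 0.6], [-0.15, 0.05, 5.0, 0, 0, 0, 0.6]]
  ]
}}

```text
time_s: 21.55
eef_pos: [0.5426, -0.0749, 0.0412]
eef_rot: [0.001, 0.126, 0.992, -0.0]
wrist_force: [0.3, -0.2, -0.1]
opening: 0.599
```

Request:
{"api": "apply_moves", "payload": {
  "moves": [
    [[0, 0, 0, 0, 0, 0, 0.5], [0, 0, 0, 0, 0, 0, 0.4], [0, 0, 0, 0, 0, 0, 0.3], [0, 0, 0, 0, 0, 0, 0.3]]
  ]
}}

```text
time_s: 21.95
eef_pos: [0.5428, -0.0737, 0.0416]
eef_rot: [0.001, 0.126, 0.992, 0.001]
wrist_force: [0.1, 5.9, 5.6]
opening: 0.455
```

Knob gripped at an opening of 0.455, about 39 mm. Turning clockwise 1.2 rad.

Request:
{"api": "apply_moves", "payload": {
  "moves": [
    [[0, 0, 0, 0, 0, 0.15, 0.3], [0, 0, 0, 0, 0, 0.3, 0.3], [0, 0, 0, 0, 0, 0.45, 0.3], [0, 0, 0, 0, 0, 0.6, 0.3], [0, 0, 0, 0, 0, 0.75, 0.3], [0, 0, 0, 0, 0, 0.9, 0.3], [0, 0, 0, 0, 0, 1.05, 0.3], [0, 0, 0, 0, 0, 1.2, 0.3]]
  ]
}}

```text
time_s: 22.75
eef_pos: [0.5405, -0.0756, 0.0416]
eef_rot: [-0.001, 0.666, 0.746, -0.002]
wrist_force: [-12.6, -4.2, 12.4]
opening: 0.455
```

Run:
```python
from h import *
o=get_obs();print(o["q"],o["torque"],o["wrist_force"],o["opening"],o["eef_pos"])
g=np.array([.51994,.10083,.037]);
for n in("top","scene"):
  c=get_calibration(n);w=camera(n)
  w0=np.load(n+"0.npy")
  piv=np.array([.5448,.10343]);a0=np.radians(-174.03);s=np.arange(-6,30,1.)
  for rad in(.09,.1,.106):print(n,rad,arc(c,w0,piv,rad,a0+s/110).astype(int));print("   now",arc(c,w,piv,rad,a0+s/110).astype(int))
```

```text
[-0.35490753  0.34575281  1.79941896 -0.0031534   0.99897944 -0.46607413] [-0.56456751  1.67851936  0.10797047] [-12.6476903   -4.22543745  12.42094553] 0.45503487830329287 [ 0.54054653 -0.07563828  0.04155659]
top 0.09 [113 107  99  91  83  77  70  65  67  69  71  79  88  97 104 111 118 123
 125 127 129 128 128 128 128 129 129 129 129 129 129 129 129 129 129 129]
   now [119 113 104  96  88  81  74  68  71  73  75  84  93 101 109 117 124 130
 132 134 135 135 135 135 135 135 136 136 136 136 136 136 136 136 136 136]
top 0.1 [121 115 109 102  92  83  75  74  72  73  82  91  99 106 113 118 119 121
 121 121 120 120 120 121 121 118 115 111 106 100  95  95  95  96 101 108]
   now [127 120 114 106  97  87  79  78  76  77  86  96 104 112 119 124 126 127
 128 127 127 127 127 128 128 124 121 117 111 105 100  99  99 100 106 112]
top 0.106 [127 123 119 114 106  98  90  84  77  79  81  84  89  96 101 105 109 110
 110 110 109 108 107 107 106 105 105 105 104 103 102 100 100 101 102 102]
   now [133 130 126 120 111 103  94  87  80  81  84  87  94 101 107 110 113 115
 115 115 115 113 112 112 111 110 
[... 276 characters left out ...]
73
 177 178 177 176 176 175 175 175 176 177 178 178 178 177 177 178 178 179]
scene 0.1 [149 135 121 105  93  83  78  86  98 111 126 139 152 158 162 165 166 165
 164 164 165 166 166 166 165 161 156 150 141 130 120 124 128 134 144 155]
   now [161 147 133 117 105  94  88  97 110 123 138 151 164 171 175 178 179 178
 177 176 177 178 178 178 178 174 168 161 153 142 131 135 139 145 156 167]
scene 0.106 [164 158 148 134 121 107  96  87  89 101 113 125 135 145 150 151 150 147
 143 140 139 138 139 142 144 146 147 147 143 139 135 131 127 128 133 138]
   now [176 169 159 145 130 116 105  96  98 110 123 135 147 158 164 165 164 160
 156 153 151 150 150 153 157 159 159 159 155 150 146 141 139 140 145 151]
```

The pointer is still at rest, so this was slack only. Another 0.6 rad is safe: under 12 mm even in the worst case.

Request:
{"api": "apply_moves", "payload": {
  "moves": [
    [[0, 0, 0, 0, 0, 0.15, 0.3], [0, 0, 0, 0, 0, 0.3, 0.3], [0, 0, 0, 0, 0, 0.45, 0.3], [0, 0, 0, 0, 0, 0.6, 0.3], [0, 0, 0, 0, 0, 0.6, 0.3]]
  ]
}}

```text
time_s: 23.35
eef_pos: [0.539, -0.0753, 0.0415]
eef_rot: [-0.001, 0.856, 0.516, -0.003]
wrist_force: [-17.1, -2.9, 18.2]
opening: 0.454
```

```bash
cat >> h.py <<'E'
PIV=np.array([.5448,.10343]);A0=np.radians(-174.03)
def track():
    s=np.arange(-8,40,.25)
    for n in("top","scene"):
        c=get_calibration(n);w=camera(n);w0=np.load(n+"0.npy");out=[]
        for rad in(.085,.09,.095,.1):
            a=arc(c,w0,PIV,rad,A0+s/110);b=arc(c,w,PIV,rad,A0+s/110)
            a=a/a.max();b=b/b.max();t=a[:72]   # s -8..10
            e=[np.mean((t-b[k:k+72])**2) for k in range(100)]
            out.append((float(np.argmin(e))*.25,round(float(min(e))**.5,3)))
        print(n,"shift mm at rim",out)
E
python3 - <<'E'
from h import *
o=get_obs();print(o["q"][5],o["torque"],o["wrist_force"],o["opening"],o["eef_pos"]);track()
E
```

```text
0.13249986232524272 [-0.50106172  2.43196957 -0.07615634] [-17.1138484   -2.93227665  18.22368667] 0.45423642513948703 [ 0.53896917 -0.07534983  0.04150354]
top shift mm at rim [(2.75, 0.06), (2.0, 0.077), (1.5, 0.035), (1.5, 0.056)]
scene shift mm at rim [(3.25, 0.022), (3.25, 0.03), (2.75, 0.02), (2.75, 0.087)]
```

Request:
{"api": "apply_moves", "payload": {
  "moves": [
    [[-0.03, -0.06, -0.07, 0, 0, 0.12, 0.3], [-0.07, -0.13, -0.15, 0, 0, 0.25, 0.3], [-0.07, -0.13, -0.15, 0, 0, 0.38, 0.3], [-0.07, -0.13, -0.15, 0, 0, 0.5, 0.3], [-0.07, -0.13, -0.15, 0, 0, 0.5, 0.3]]
  ]
}}

```text
time_s: 23.95
eef_pos: [0.5379, -0.0745, 0.0416]
eef_rot: [-0.001, 0.957, 0.289, -0.003]
wrist_force: [-9.4, -0.3, 4.5]
opening: 0.452
```

Run:
```python
from h import *
o=get_obs();print(o["q"][5],o["torque"],o["wrist_force"],o["opening"],o["eef_pos"]);track()
```

```text
0.6305840599856517 [-0.27548813  1.27402138 -0.03562532] [-9.44906735 -0.26119457  4.46449172] 0.45191773212076 [ 0.53794394 -0.07452462  0.04164639]
top shift mm at rim [(10.0, 0.034), (10.5, 0.027), (10.5, 0.042), (10.25, 0.076)]
scene shift mm at rim [(10.75, 0.038), (11.0, 0.034), (10.5, 0.032), (11.0, 0.048)]
```

Rate is about 15.6 mm/rad with about 8.5 mm left, so I turn 0.48 rad and check.

Request:
{"api": "apply_moves", "payload": {
  "moves": [
    [[0, 0, 0, 0, 0, 0.12, 0.3], [0, 0, 0, 0, 0, 0.24, 0.3], [0, 0, 0, 0, 0, 0.36, 0.3], [0, 0, 0, 0, 0, 0.48, 0.3], [0, 0, 0, 0, 0, 0.48, 0.3], [0, 0, 0, 0, 0, 0.48, 0.3]]
  ]
}}

```text
time_s: 24.65
eef_pos: [0.5375, -0.0733, 0.0416]
eef_rot: [-0.001, 0.999, 0.055, -0.003]
wrist_force: [-9.8, 3.9, 7.8]
opening: 0.457
```

Run:
```python
from h import *
o=get_obs();print(o["q"][5],o["torque"],o["wrist_force"],o["opening"],o["eef_pos"]);track()
```

```text
1.1073467091660754 [0.40184867 1.46227165 0.02879921] [-9.80299143  3.88463824  7.75070023] 0.4567505058773823 [ 0.53745671 -0.07334976  0.04161603]
top shift mm at rim [(16.75, 0.05), (17.25, 0.043), (17.75, 0.02), (18.5, 0.126)]
scene shift mm at rim [(17.75, 0.045), (17.75, 0.023), (18.75, 0.048), (19.75, 0.129)]
```

Request:
{"api": "apply_moves", "payload": {
  "moves": [
    [[0, 0, 0, 0, 0, 0.05, 0.3], [0, 0, 0, 0, 0, 0.05, 0.3], [0, 0, 0, 0, 0, 0.05, 0.6], [0, 0, 0, 0, 0, 0.05, 0.8], [0, 0, 0, 0, 0, 0.05, 0.8], [0, 0, -2, 0, 0, 0.05, 0.8], [0, 0, -5, 0, 0, 0.05, 0.8], [0, 0, -8, 0, 0, 0.05, 0.8]]
  ]
}}

```text
time_s: 25.55
eef_pos: [0.5404, -0.0747, 0.1227]
eef_rot: [-0.0, 1.0, 0.029, -0.0]
wrist_force: [0.5, -0.2, -0.1]
opening: 0.802
```

Run:
```python
from h import *
p,r=tcp();print(p,get_obs()["q"],r.as_matrix());track()
print(shift([.5336,-.0221,.18]))
```

```text
[ 0.54035021 -0.07472653  0.12274491] [-3.55089056e-01  2.21527214e-01  1.76349753e+00  2.91352401e-06
  1.15727375e+00  1.15702697e+00] [[ 9.98278661e-01  5.86453614e-02 -6.60874571e-04]
 [ 5.86455359e-02 -9.98278839e-01  2.47901998e-04]
 [-6.45198797e-04 -2.86232618e-04 -9.99999751e-01]]
top shift mm at rim [(17.0, 0.051), (17.5, 0.057), (18.25, 0.019), (19.25, 0.119)]
scene shift mm at rim [(18.5, 0.052), (18.75, 0.052), (19.5, 0.019), (20.25, 0.121)]
[-0.67933196 -5.4223372  -5.33107706]
```

Request:
{"api": "apply_moves", "payload": {
  "moves": [
    [[0, -0.5, -2, 0, 0, -0.15, 0.8], [0, -1.5, -4, 0, 0, -0.3, 0.8], [-0.3, -3, -5.7, 0, 0, -0.45, 0.8], [-0.5, -4.2, -5.7, 0, 0, -0.6, 0.8], [-0.7, -5.4, -5.7, 0, 0, -0.75, 0.8], [-0.7, -5.4, -5.7, 0, 0, -0.9, 0.8], [-0.7, -5.4, -5.7, 0, 0, -1.05, 0.8], [-0.7, -5.4, -5.7, 0, 0, -1.2, 0.8]]
  ]
}}

```text
time_s: 26.45
eef_pos: [0.5303, -0.0211, 0.1785]
eef_rot: [-0.0, 0.806, 0.591, -0.0]
wrist_force: [0.2, -0.4, -0.7]
opening: 0.798
```

Request:
{"api": "apply_moves", "payload": {
  "moves": [
    [[0, 0, 0, 0, 0, -0.15, 0.8], [0, 0, 0, 0, 0, -0.3, 0.8], [0, 0, 0, 0, 0, -0.43, 0.8], [0, 0, 0, 0, 0, -0.43, 0.8], [0, 0, 0, 0, 0, -0.43, 0.8], [0, 0, 0, 0, 0, -0.43, 0.8]]
  ]
}}

```text
time_s: 27.05
eef_pos: [0.5303, -0.0212, 0.1788]
eef_rot: [-0.0, 0.665, 0.747, -0.0]
wrist_force: [0.0, -0.1, -0.1]
opening: 0.8
```

Run:
```python
from h import *
c=get_calibration("wrist");w=camera("wrist");np.save("w9.npy",w);json.dump({k:np.array(v).tolist() for k,v in c.items()},open("c9.json","w"))
s=np.arange(-6,34,1.)
for rad in(.085,.095,.1,.105,.108,.112,.115,.118):print(rad,arc(c,w,PIV,rad,A0+s/110).astype(int))
save("w9.png",crop(np.clip(w*1.6,0,255).astype(np.uint8),140,0,390,190,3))
print(tcp()[0])
```

```text
0.085 [177 178 178 177 177 177 177 177 178 178 179 181 181 181 181 180 179 179
 177 162 127  90  75  73  73  72  67  65  81 111 145 166 177 181 182 181
 181 181 181 181]
0.095 [176 158 124  91  74  67  70  97 135 160 176 180 180 180 181 181 181 181
 182 181 173 137  92  75  73  68  61  71  92 104 118 144 164 175 180 182
 183 183 182 182]
0.1 [180 179 171 158 153 152 133 119 154 177 180 181 181 181 181 181 180 180
 179 162 126 127 109  80  71  63  59  78  90  82  65  59  63  78 107 143
 171 182 183 182]
0.105 [180 180 180 180 180 178 153 126 156 158 130 153 170 137 129 163 145 125
 163 158 128 154 160 114  75  57  64 112 159 157 132 155 162 134 145 164
 143 142 167 152]
0.108 [179 180 179 180 180 178 156 128 154 164 135 143 160 133 133 165 154 134
 162 159 123 144 162 125  81  80  97 104 140 150 126 149 159 134 145 162
 140 136 161 148]
0.112 [180 180 179 180 180 180 179 179 177 177 179 180 179 180 178 179 180 181
 179 179 181 182 177 153 104  73  83 134 172 180 181 181 181 182 181 182
 183 182 183 182]
0.115 [179 179 179 179 180 180 180 180 181 180 180 180 181 181 181 181 181 181
 182 182 182 179 151  93  72  72  65  75 116 152 172 182 182 183 183 183
 183 184 183 183]
0.118 [178 178 178 178 178 177 177 178 179 180 179 178 177 179 180 180 178 178
 179 179 179 159 101  67  69  69  63  59  93 147 177 181 179 179 180 179
 180 180 181 180]
[ 0.53035075 -0.0212296   0.17890447]
```

View pics/w9.png

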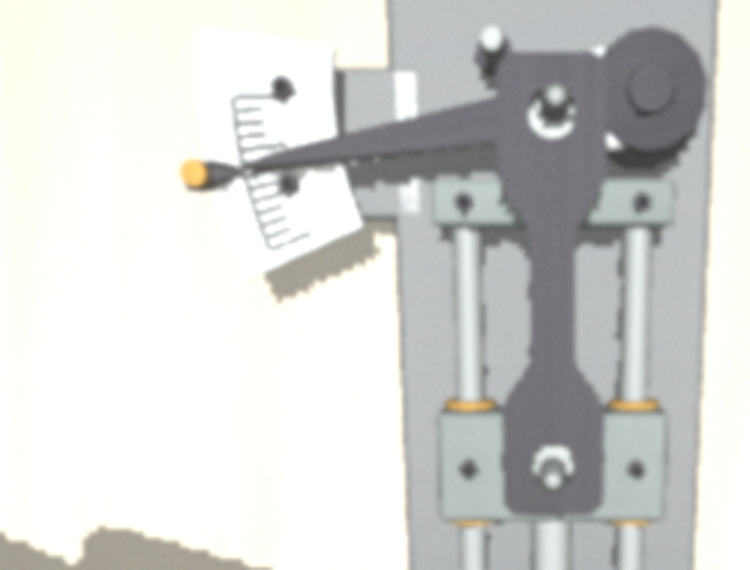

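The picture shows the pointer tip in line with the index nose at crop (243,170), and the coupon flat with both pins through its holes at (553,105) and (552,465), pulled taut. Handing in.

```bash
python3 -c "
from h import *
print(hand_in(), get_obs()['time_s'])"
```

```text
the job is handed in; nothing more can be done
the job is handed in; nothing more can be done
```

The longer coupon is seated on both pins and tensioned, with the pointer in line with the index to within about 0.5 mm. I handed the job in at about 27 s of the 64 s, with the gripper open and clear of everything.

- **Seating:** I lowered the coupon until it touched down at the predicted seat height, pressing with about 10 N against the 35 N limit.
- **Tensioning:** I turned the knob clockwise about 2.8 rad in one grasp. The pointer left its stop before 1.8 rad and then moved about 15.6 mm per rad.
- **Last check:** the close wrist-camera reading put the pointer at about 18.8 mm and the index at 19.3 mm along the scale. The picture shows the coupon flat with both pins through its holes.

Some things did not match on the way:

- **Fingertip position:** the tips stand about 20 mm behind the reported TCP, not 19 mm ahead. My first two grasps closed above the coupon without touching it. While finding the right height I pressed the fingers on the bench with about 23 N.
- **Coarser cameras:** the top and scene cameras disagreed with the wrist reading by 1 to 2 mm on pointer travel. I went by the wrist view.
- **Not measured at the end:** I did not check the shorter coupon, the pencil or the jar by measurement. Nothing touched them as far as the forces and pictures show. The index reads 19.3 mm both before and after.

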